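# Roll the copper drum to the yellow strip

## Robot

A 6-joint arm with a two-finger parallel gripper is mounted at the origin on the work surface. World frame = base frame: x ahead of the robot, y to its left, z up, the work surface at z = 0. Lengths are in m, angles in rad, forces in N, time in s.
With the tool pointing down it reaches from about 0.425 to 0.95 m from the base axis. Payload 14.7 kg.
Tool frame: the origin (TCP) lies on the centre line of the jaws, within the pads' length; the fingertips stand 19 mm ahead of it and the grasp point (between the pads) is the TCP; z points along the fingers, y is the direction in which the jaws open and shut (so a half turn about z gives the same grasp; the last joint's range is limited). The gripper opens to 85 mm and grips with 20 to 120 N. Pads are 22 mm wide; open, the fingers measure 114 mm over their backs; the gripper's body (76 mm by 85 mm) begins 54 mm behind the grasp point. The pads swing forward as they close: fully open they stand 13 mm farther back than shut.
Start: joints at [1.247, 0.48, 1.596, -0, 1.065, -0.047], TCP at [0.178, 0.625, 0.25] pointing down, gripper open.
Joint ranges: [-2.75, 2.75], [-0.82, 2.05], [0.23, 2.67], [-1.56, 4.7], [0.09, 2.69], [-2.92, 2.92]. Speed limits (rad/s): [1.89, 1.89, 2.39, 3.01, 3.01, 3.01].

## Interface

Orientations are given as [roll, pitch, yaw] about the fixed x, y, z axes, in that order (R = Rz(yaw) Ry(pitch) Rx(roll)).
In Python, from rig import env gives the robot as it stands.
- The arm moves only by the shell command python3 -m crank 'ROWS' [FORCE]. ROWS is JSON, a list that holds one entry, the list of rows, each a list of 7 numbers: the shift along the tool's x, y, z in m, then the turn, a rotation vector about the tool's x, y, z in rad, then the closure, from -1 (fully open) to 1 (shut). In form: [[[tx, ty, tz, wx, wy, wz, gripper], ...]]. A call has 1 to 10 rows; each row shifts and turns the commanded pose from where the row before left it, along the tool's axes as they then stand; what a row does not reach is not made up. A row lasts 1/10 s, in which the tool goes at most 50 mm and 8.59 degrees, less where a joint would pass 70% of its speed; a pose out of reach is approached as far as the arm can. A call is refused whole if a number of a shift passes 0.05 or a number of a turn 0.15, either way. A call with a gripper value outside its range is refused whole. The fingers move at their own pace and stop on an object; FORCE is the grip in N (left out, the last holds). Time passes only in rows, so rows that do not move let the fingers close. It gives the time, the measured TCP pose, the force and the opening at its end, in the units of the state.
- env.observe(): the state, without advancing time (a new reading comes with each control period).
- env.get_image(name): name is "side" or "top"; returns a dict with "image" (420x560x3 uint8, red, green, blue), "mtx" (3x3 intrinsics, pixels), "xyz" and "attitude" of the camera in the world. Camera axes: x right, y down, z forward; pixel columns grow to the right and rows downward; lengths in m; the calibration is good to about 2 mm. A picture is of the moment at which its call begins. There is no depth.
- env.hand_in(): hands the job in, once; it reports no verdict.
The state is a dict: "time": time; "joint_pos": joint angles; "qd": joint speeds; "joint_efforts": joint torques, N m; "eef_pos": TCP position; "tcp_rot": TCP orientation; "contact_force": force on the tool from outside, world axes, zero at the start; "torque": the same for the moment, N m; "width": opening from 0.0 (shut) to 1.0 (fully open).
Only numpy, scipy, OpenCV 4.12 (cv2) and the standard library are available. Lean on these libraries where they do the work, as an engineer would, in place of code of your own. Each camera call takes 0.05 s, during which the arm holds its last target. There are 200 camera calls.

## Task

The copper cold-shield drum of the microscope is to be inspected at the yellow strip. With the fingertips on top of it, roll it along the felt mat until it lies squarely over the yellow strip, lengthwise along it, and leave it at rest there. Do not grip it, lift it or shove it low down from the side, and leave the steel drum where it lies.

Things in the scene. Friction and masses are not known exactly. Their poses are not given: they have to be found in the camera images.
- copper_drum: Copper-coloured closed cylinder, 90 mm in diameter, 100 mm long, black end caps, 0.35-0.7 kg, lying on a fixed dark felt mat 3 mm thick: top 93 mm above the bench. Origin: its centre, 48 mm up. Its x is its axis, level; y and z turn as it rolls. 90-170 mm from the yellow strip, about parallel to it, path clear. Rolls without slip; let go from a slow 50 mm/s push the felt stops it within about 10 mm.
- steel_drum: Bystander: a drum of the same size in bare grey steel, lying on the other half of the mat, about 40 mm between the two drums' ends. Origin and axes as for the copper drum.
- yellow_strip: The mark: flat yellow tape 290 x 24 mm, under 1 mm thick, fixed on the mat, no hindrance to rolling. Origin: its middle, 3 mm above the bench; x along the strip, y across it, z up. It crosses both drums' tracks: the drum rolls along the strip's +y or -y. A like white strip on the drums' other side is not the mark.
Things that resemble listed ones, but are neither listed nor needed, are in the scene too. Of the things shaped like the copper_drum, the copper one is meant.

How it is judged:
On the way:
1. the copper drum has rolled through at least 75 degrees while lying on the mat (angle between copper_drum's own z axis and vertical above 1.3 rad and height (world z) of copper_drum below 0.055 m).
At the end, for the whole second after the job is handed in: The copper drum lies at rest on the mat with its centre within 15 mm of the yellow strip's centre line, within 110 mm of the strip's middle along it, its axis within 12 degrees of the strip's direction (y of copper_drum in the frame of yellow_strip between -0.015 and 0.015 m and x of copper_drum in the frame of yellow_strip between -0.11 and 0.11 m and angle between the x axis of copper_drum and the x axis of yellow_strip, either way round below 0.21 rad and height (world z) of copper_drum below 0.055 m and linear speed of copper_drum below 0.01 m/s); the robot touches nothing.
It fails at once if the copper drum gripped or shoved by the fingers from low down (fingertips more than about 35 mm below its top) (contact force between the fingers and copper_drum above 0.5 N and height (world z) of the grasp point below 0.077 m).
It fails at once if the copper drum lifted more than 15 mm off the mat (height (world z) of copper_drum above 0.063 m).
It fails at once if the steel drum moved more than 15 mm (distance of steel_drum from where it was at the start of the episode above 0.015 m).
It also fails if it takes over 51 s, if anything falls off the work surface, if the arm or the gripper's body presses on something with over 40 N, if the wrist force passes 120 N, or if a joint passes its speed limit or range.

## Working session

There is one attempt and no reset: what is moved stays moved. The work goes in short steps, Python scripts to look and compute and a shell command to move; the robot and the scene stay as the last step left them, time stands still between calls to the robot, and variables do not carry over. Pictures are saved under pics/ and viewed, about 8 in all and at most 12, crops included, and the job is handed in when it is done.

```bash
mkdir -p pics; ls; python3 - <<'E'
from rig import env
import cv2
print(env.observe())
for n in("top","side"):
    d=env.get_image(n);cv2.imwrite(f"pics/{n}0.png",d["image"][:,:,::-1]);print(n,d["mtx"],d["xyz"],d["attitude"])
E
```

```text
pics
{'time': 0.0, 'joint_pos': array([ 1.24740006e+00,  4.80821994e-01,  1.59683341e+00, -2.40263691e-05,
        1.06508651e+00, -4.65862939e-02]), 'qd': array([-0.00151962,  0.00075151, -0.00060706,  0.00123546, -0.00085371,
        0.00201927]), 'joint_efforts': array([ 6.65083116e-04, -9.50669074e+01, -4.30159700e+01, -1.15549946e-05,
        1.27220928e-02,  3.30845955e-05]), 'eef_pos': array([0.17750083, 0.62491876, 0.24969384]), 'tcp_rot': array([-3.14044366e+00, -3.25377444e-05,  2.86479431e+00]), 'contact_force': array([0.32327497, 0.33492032, 0.09950271]), 'torque': array([0.02871286, 0.01098186, 0.03145701]), 'width': 1.0016650321647058}
top [[405.33688154   0.         282.01154641]
 [  0.         405.33688154 209.363972  ]
 [  0.           0.           1.        ]] [0.34962293 0.04852188 0.88985091] [-3.04611487e+00  2.78838938e-03 -1.57241388e+00]
side [[411.4543474    0.         287.80349051]
 [  0.         411.4543474  210.0984203 ]
 [  0.           0.           1.        ]] [ 0.07792958 -0.49484404  0.68434136] [-2.32982252 -0.00727723 -0.55032924]
```

View pics/top0.png

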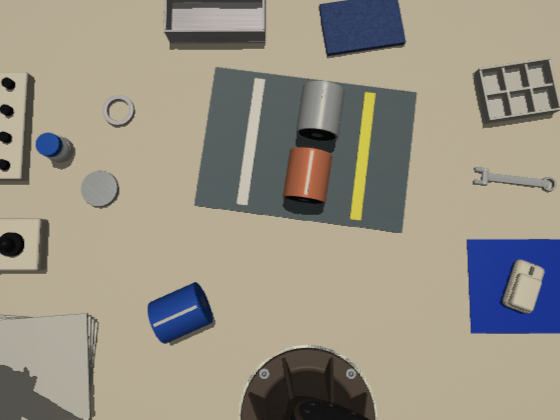

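View pics/side0.png

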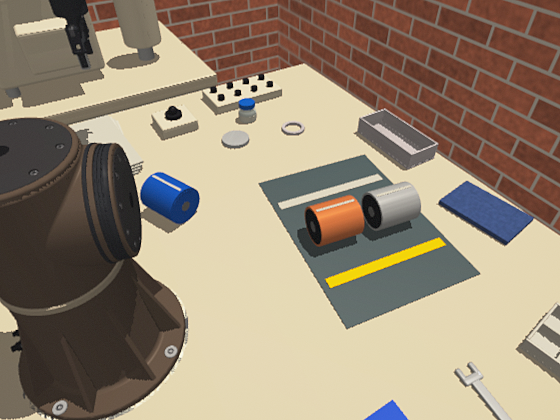

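Top view candidates: copper drum (308,176), steel drum (322,110), blue cylinder (180,312). Strips are yellow (363,156) and white (251,142). By the description I choose the copper drum at (308,176) and the yellow strip.

```bash
cat > h.py <<'E'
from rig import env
import cv2, numpy as np
from scipy.spatial.transform import Rotation as R
def ray(d,uv,z):
    uv=np.atleast_2d(uv).astype(float)
    r=np.c_[uv,np.ones(len(uv))]@np.linalg.inv(d["mtx"]).T@R.from_euler("xyz",d["attitude"]).as_matrix().T
    c=np.array(d["xyz"]); return c+r*((z-c[2])/r[:,2])[:,None]
def blob(img,lo,hi,n):
    m=cv2.inRange(cv2.cvtColor(img,cv2.COLOR_RGB2HSV),lo,hi)
    c=max(cv2.findContours(m,cv2.RETR_EXTERNAL,cv2.CHAIN_APPROX_NONE)[0],key=cv2.contourArea)
    return c[:,0,:]
def rect(p):
    (c,s,a)=cv2.minAreaRect((p[:,:2]*1000).astype(np.float32))
    a=np.radians(a+(90 if s[1]>s[0] else 0)); return np.array(c)/1000,np.round(s,1),a
def measure(name="top"):
    d=env.get_image(name); im=d["image"]
    y=blob(im,(22,120,120),(35,255,255),0); k=blob(im,(3,110,60),(16,255,255),0)
    yc,ys,ya=rect(ray(d,y,.003)); kc,ks,ka=rect(ray(d,k,.048))
    print("yellow",yc,ys,np.degrees(ya)); print("copper@.048",kc,ks,np.degrees(ka))
    print("copper axis-edge @.093",rect(ray(d,k,.093))[:2])
    u=np.array([np.cos(ya),np.sin(ya)]);v=np.array([-u[1],u[0]])
    print("copper in strip",(kc-yc)@u,(kc-yc)@v,"u",u,"v",v, "px",k.mean(0))
    return d
E
python3 - <<'E'
from h import *
d=measure();measure("side")
cv2.imwrite("pics/c1.png",cv2.resize(d["image"][60:235,190:420,::-1],None,fx=3,fy=3))
E
```

```text
yellow [ 0.55609454 -0.12846976] [ 24.5 290.5] 172.32174682617188
copper@.048 [ 0.50689664 -0.00340502] [ 87.9 111.4] 171.08087921142578
copper axis-edge @.093 (array([ 0.49848987, -0.00062934]), array([ 83.2, 105.5]))
copper in strip 0.06546670260554716 -0.11737007221329603 u [-0.99103398  0.13361004] v [-0.13361004 -0.99103398] px [307.3908046  174.31609195]
yellow [ 0.55818787 -0.1297052 ] [ 25.3 291.7] 172.3124008178711
copper@.048 [ 0.50719009 -0.00196708] [119. 148.] 171.09425354003906
copper axis-edge @.093 (array([ 0.47683423, -0.03682175]), array([110.6, 137.5]))
copper in strip 0.06762715864979206 -0.11976797463846779 u [-0.99101218  0.1337717 ] v [-0.1337717  -0.99101218] px [333.53551913 220.87978142]
```

View pics/c1.png

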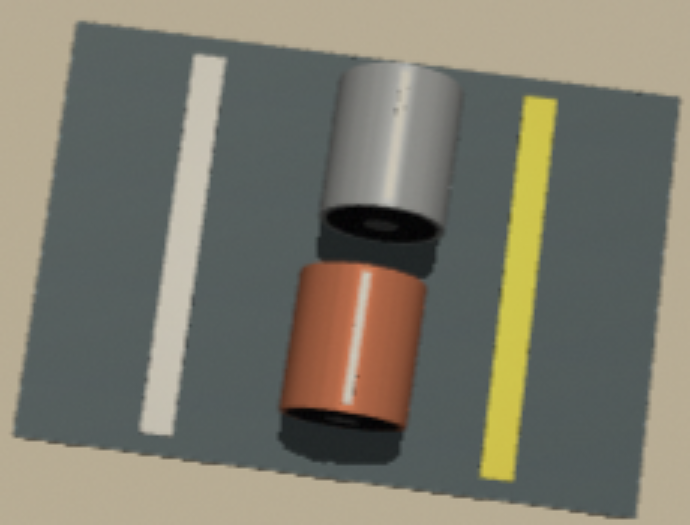

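The crop shows the copper drum in front, its near cap at about (345,415), the steel drum behind it at (400,145) and the yellow strip to the right at (520,290). This confirms the choice. The drum has to roll about 118 mm towards -y. I'll use the jaws half open along the drum axis so two tips rest on top, and push along tool -x. First I turn the tool.

```bash
python3 -m crank '[[[0,0,0,0,0,0.145,0],[0,0,0,0,0,0.145,0],[0,0,0,0,0,0.145,0],[0,0,0,0,0,0.145,0],[0,0,0,0,0,0.145,0],[0,0,0,0,0,0.145,0],[0,0,0,0,0,0.145,0],[0,0,0,0,0,0.145,0],[0,0,0,0,0,0.145,0],[0,0,0,0,0,0.145,0]]]'
cat >> h.py <<'E'
def togo(p):
    s=env.observe();T=R.from_euler("xyz",s["tcp_rot"]).as_matrix()
    print("t",s["time"],"tcp",s["eef_pos"],"yaw",np.degrees(s["tcp_rot"][2]),"w",s["width"],"togo tool",T.T@(np.array(p)-s["eef_pos"]),"x",T[:,0])
E
python3 -c "
from h import *
togo([.500+.155*.012,-.002+.988*.012,.15])"
```

```text
time: 1.2
eef_pos: [0.1776, 0.6251, 0.2501]
tcp_rot: [-3.142, 0.0, 1.409]
contact_force: [0.0, 0.2, -0.3]
width: 0.495
t 1.2 tcp [0.17758223 0.62514922 0.25012472] yaw 80.72121870591356 w 0.4953443933020841 togo tool [-0.55492237  0.41924939  0.10028903] x [ 1.61238332e-01  9.86915440e-01 -3.39597483e-04]
```

```bash
python3 -m crank '[[[-0.037,0.028,0.0067,0,0,0,0],[-0.037,0.028,0.0067,0,0,0,0],[-0.037,0.028,0.0067,0,0,0,0],[-0.037,0.028,0.0067,0,0,0,0],[-0.037,0.028,0.0067,0,0,0,0],[-0.037,0.028,0.0067,0,0,0,0],[-0.037,0.028,0.0067,0,0,0,0]]]' >/dev/null
python3 -m crank '[[[-0.037,0.028,0.0067,0,0,0,0],[-0.037,0.028,0.0067,0,0,0,0],[-0.037,0.028,0.0067,0,0,0,0],[-0.037,0.028,0.0067,0,0,0,0],[-0.037,0.028,0.0067,0,0,0,0],[-0.037,0.028,0.0067,0,0,0,0],[-0.037,0.028,0.0067,0,0,0,0],[-0.037,0.028,0.0067,0,0,0,0]]]'
python3 - <<'E'
from h import *
togo([.500+.155*.012,-.002+.988*.012,.12])
d=env.get_image("side");cv2.imwrite("pics/s2.png",cv2.resize(d["image"][90:300,240:500,::-1],None,fx=3,fy=2.8))
E
```

```text
time: 2.7
eef_pos: [0.5069, 0.0098, 0.1495]
tcp_rot: [3.141, -0.0, 1.414]
contact_force: [0.5, 1.0, -0.1]
width: 0.501
t 2.7 tcp [0.50690927 0.00977049 0.1495476 ] yaw 81.04407059501105 w 0.500927969967516 togo tool [-0.00070364 -0.00500448  0.02954697] x [1.55674711e-01 9.87808372e-01 6.98317119e-05]
```

View pics/s2.png

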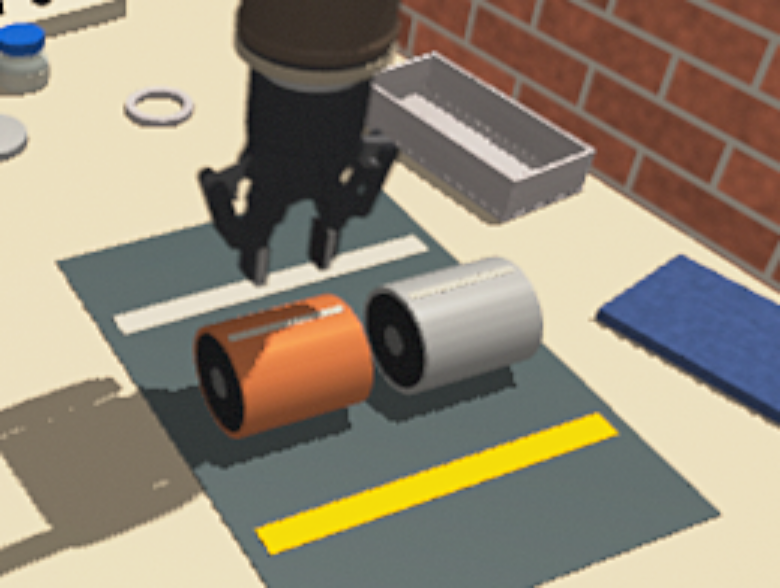

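The two tips, at crop (262,280) and (322,262), sit above and just behind the copper drum's crest, spread along its axis and clear of the steel drum. I lower until I feel contact.

```bash
python3 -m crank '[[[0,-0.005,0.015,0,0,0,0],[0,0,0.013,0,0,0,0],[0,0,0.007,0,0,0,0],[0,0,0,0,0,0,0]]]'; python3 -m crank '[[[0,0,0.001,0,0,0,0],[0,0,0.001,0,0,0,0],[0,0,0,0,0,0,0]]]'
```

```text
time: 3.15
eef_pos: [0.5009, 0.0126, 0.1141]
tcp_rot: [-3.14, 0.0, 1.415]
contact_force: [-0.3, -0.0, 0.4]
width: 0.498
time: 3.45
eef_pos: [0.5016, 0.0127, 0.1132]
tcp_rot: [3.141, -0.0, 1.415]
contact_force: [-0.9, 0.0, -0.4]
width: 0.5
```

```bash
for i in 1 2 3; do python3 -m crank '[[[0,0,0.0015,0,0,0,0],[0,0,0,0,0,0,0]]]' | grep -E "eef|contact"; done
```

```text
eef_pos: [0.5013, 0.0126, 0.1114]
contact_force: [-0.8, 0.2, 0.2]
eef_pos: [0.5014, 0.0125, 0.1097]
contact_force: [-0.7, 0.4, 2.1]
eef_pos: [0.5017, 0.0126, 0.1091]
contact_force: [-4.0, 2.0, 23.6]
```

```bash
python3 -m crank '[[[-0.002,0,-0.0005,0,0,0,0],[-0.006,0,0,0,0,0,0],[-0.006,0,0,0,0,0,0],[-0.006,0,0,0,0,0,0],[-0.006,0,0,0,0,0,0],[-0.006,0,0,0,0,0,0],[-0.006,0,0,0,0,0,0],[-0.006,0,0,0,0,0,0],[-0.004,0,0,0,0,0,0],[0,0,0,0,0,0,0]]]'
python3 -m crank '[[[0,0,-0.01,0,0,0,0],[0,0,-0.03,0,0,0,0],[0.04,0,0,0,0,0,0],[0,0,0,0,0,0,0]]]'
python3 - <<'E'
from h import *
d=measure("side");cv2.imwrite("pics/s3.png",cv2.resize(d["image"][90:300,240:500,::-1],None,fx=3,fy=2.8))
E
```

```text
time: 5.05
eef_pos: [0.4941, -0.0354, 0.1095]
tcp_rot: [3.141, 0.0, 1.414]
contact_force: [-3.0, -0.2, 19.5]
width: 0.499
time: 5.45
eef_pos: [0.5012, 0.007, 0.15]
tcp_rot: [3.139, -0.001, 1.416]
contact_force: [0.1, -0.3, 1.5]
width: 0.499
yellow [ 0.55734076 -0.12957243] [ 25.2 290. ] 172.3124008178711
copper@.048 [ 0.50411536 -0.0263756 ] [116.2 151.5] 171.6930923461914
copper axis-edge @.093 (array([ 0.47397681, -0.05950418]), array([108. , 140.8]))
copper in strip 0.066551837622453 -0.09514926322599676 u [-0.99101218  0.1337717 ] v [-0.1337717  -0.99101218] px [338.67724868 228.05291005]
```

View pics/s3.png

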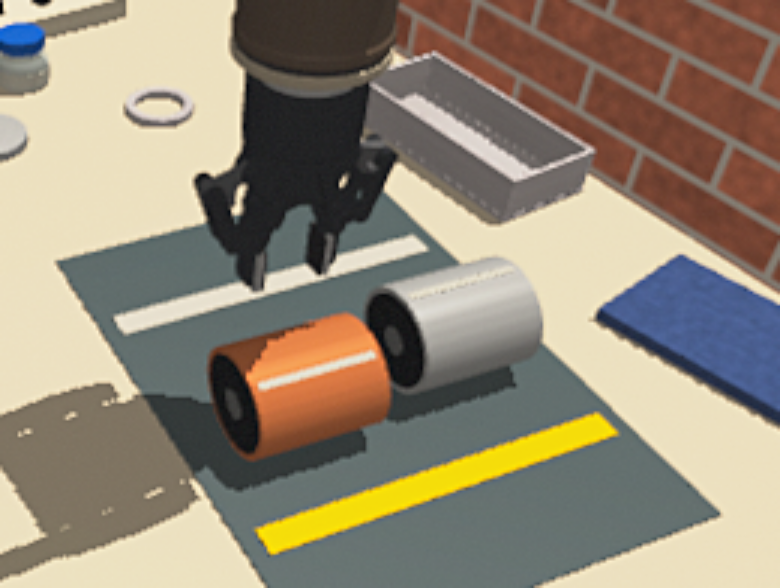

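That stroke rolled the drum 24.5 mm, as predicted. The white line at crop (315,370) has turned forward, and the steel drum is unmoved at (455,320). I repeat with three more strokes.

```bash
python3 -m crank '[[[-0.016,0,0.02,0,0,0,0],[0,0,0.014,0,0,0,0],[0,0,0.006,0,0,0,0],[-0.006,0,0,0,0,0,0],[-0.006,0,0,0,0,0,0],[-0.006,0,0,0,0,0,0],[-0.006,0,0,0,0,0,0],[-0.006,0,0,0,0,0,0],[-0.006,0,0,0,0,0,0],[-0.006,0,0,0,0,0,0]]]' | grep -E "time|eef|contact"
python3 -m crank '[[[-0.006,0,0,0,0,0,0],[0,0,0,0,0,0,0],[0,0,-0.02,0,0,0,0],[0.024,0,0,0,0,0,0],[0,0,0,0,0,0,0],[0,0,0.014,0,0,0,0],[0,0,0.006,0,0,0,0]]]'| grep -E "time|eef|contact"
python3 -m crank '[[[-0.006,0,0,0,0,0,0],[-0.006,0,0,0,0,0,0],[-0.006,0,0,0,0,0,0],[-0.006,0,0,0,0,0,0],[-0.006,0,0,0,0,0,0],[-0.006,0,0,0,0,0,0],[-0.006,0,0,0,0,0,0],[-0.006,0,0,0,0,0,0],[0,0,0,0,0,0,0],[0,0,-0.02,0,0,0,0]]]'| grep -E "time|eef|contact"
python3 -m crank '[[[0.024,0,0,0,0,0,0],[0,0,-0.02,0,0,0,0],[0,0,0,0,0,0,0]]]'| grep -E "time|eef|contact"
python3 - <<'E'
from h import *
measure("top")
d=measure("side");cv2.imwrite("pics/s4.png",cv2.resize(d["image"][90:300,240:500,::-1],None,fx=3,fy=2.8))
E
```

```text
time: 6.5
eef_pos: [0.4904, -0.053, 0.1097]
contact_force: [-7.2, 1.5, 21.6]
time: 7.2
eef_pos: [0.4937, -0.0351, 0.1085]
contact_force: [-8.6, 8.1, 91.8]
time: 8.2
eef_pos: [0.4849, -0.0827, 0.1276]
contact_force: [0.3, 0.4, -0.2]
time: 8.5
eef_pos: [0.4909, -0.0587, 0.1502]
contact_force: [-0.0, -0.4, -0.3]Traceback (most recent call last):
  File "<stdin>", line 2, in <module>
  File "h.py", line 17, in measure
    y=blob(im,(22,120,120),(35,255,255),0); k=blob(im,(3,110,60),(16,255,255),0)
  File "h.py", line 10, in blob
    c=max(cv2.findContours(m,cv2.RETR_EXTERNAL,cv2.CHAIN_APPROX_NONE)[0],key=cv2.contourArea)
ValueError: max() iterable argument is empty
```

A brief 92 N spike on landing; I'll land more slowly from here. The top view is hidden by the arm, so I use the side view.

```bash
python3 - <<'E'
from h import *
d=measure("side");cv2.imwrite("pics/s4.png",cv2.resize(d["image"][90:300,240:500,::-1],None,fx=3,fy=2.8))
E
```

```text
yellow [ 0.55733832 -0.12959053] [ 25.3 290. ] 172.31241607666016
copper@.048 [ 0.49665454 -0.07442532] [111.2 152.7] 172.9669952392578
copper axis-edge @.093 (array([ 0.46704367, -0.10415594]), array([103.3, 141.9]))
copper in strip 0.06751789380064722 -0.04655164535497935 u [-0.99101221  0.13377143] v [-0.13377143 -0.99101221] px [347.92417062 245.02843602]
```

View pics/s4.png

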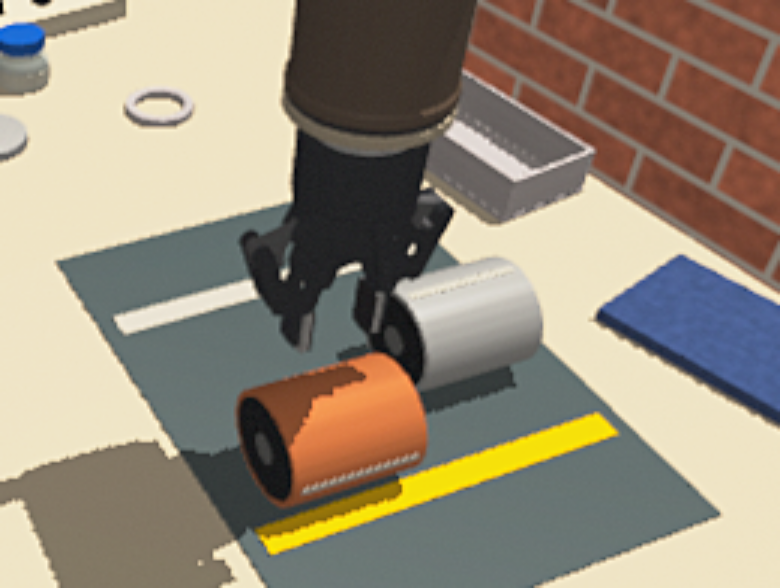

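Drum now 73 mm on, with about 45 mm to go. The white line is low on the front at crop (360,472) and the steel drum is unmoved. Next, two strokes of 45 mm with softer landings.

```bash
python3 -m crank '[[[0,0,0.02,0,0,0,0],[0,0,0.014,0,0,0,0],[0,0,0,0,0,0,0],[0,0,0.003,0,0,0,0],[0,0,0.0015,0,0,0,0],[0,0,0.001,0,0,0,0],[0,0,0,0,0,0,0]]]'| grep -E "time|eef|contact"
python3 -m crank '[[[-0.006,0,0,0,0,0,0],[-0.006,0,0,0,0,0,0],[-0.006,0,0,0,0,0,0],[-0.006,0,0,0,0,0,0],[-0.006,0,0,0,0,0,0],[-0.006,0,0,0,0,0,0],[-0.005,0,0,0,0,0,0],[-0.004,0,0,0,0,0,0],[0,0,0,0,0,0,0]]]'| grep -E "time|eef|contact"
python3 -m crank '[[[0,0,-0.02,0,0,0,0],[0.022,0,0,0,0,0,0],[0,0,0,0,0,0,0],[0,0,0.014,0,0,0,0],[0,0,0,0,0,0,0],[0,0,0.003,0,0,0,0],[0,0,0.0015,0,0,0,0],[0,0,0.001,0,0,0,0],[0,0,0,0,0,0,0]]]'| grep -E "time|eef|contact"

```

```text
time: 9.3
eef_pos: [0.4903, -0.0587, 0.1096]
contact_force: [0.6, 0.2, 2.6]
time: 10.2
eef_pos: [0.4833, -0.1039, 0.1099]
contact_force: [-0.9, -0.0, 9.6]
time: 11.1
eef_pos: [0.4866, -0.0814, 0.1098]
contact_force: [0.8, 0.2, 0.7]
```

```bash
python3 -m crank '[[[0,0,0.0006,0,0,0,0],[-0.006,0,0,0,0,0,0],[-0.006,0,0,0,0,0,0],[-0.006,0,0,0,0,0,0],[-0.006,0,0,0,0,0,0],[-0.006,0,0,0,0,0,0],[-0.006,0,0,0,0,0,0],[-0.005,0,0,0,0,0,0],[-0.004,0,0,0,0,0,0],[0,0,0,0,0,0,0]]]'| grep -E "time|eef|contact"
python3 -m crank '[[[0,0,-0.02,0,0,0,0],[0.04,0,-0.02,0,0,0,0],[0.05,0,-0.02,0,0,0,0],[0.05,0,0,0,0,0,0],[0.05,0,0,0,0,0,0],[0,0,0,0,0,0,0]]]'| grep -E "time|eef|contact"
python3 - <<'E'
from h import *
d=measure("side");cv2.imwrite("pics/s5.png",cv2.resize(d["image"][90:300,240:500,::-1],None,fx=3,fy=2.8))
E
```

```text
time: 12.1
eef_pos: [0.4797, -0.1263, 0.1098]
contact_force: [-3.2, 0.2, 12.5]
time: 12.7
eef_pos: [0.5094, 0.0634, 0.1682]
contact_force: [0.5, -1.2, 0.8]
yellow [ 0.63496277 -0.13997388] [ 25.1 133.4] 172.3124008178711
copper@.048 [ 0.49019879 -0.11823824] [109.9 149.1] 171.2108383178711
copper axis-edge @.093 (array([ 0.46104449, -0.14487059]), array([102.1, 138.5]))
copper in strip 0.14637047756081759 -0.00217496223009118 u [-0.99101218  0.1337717 ] v [-0.1337717  -0.99101218] px [360.37073171 259.1804878 ]
```

View pics/s5.png

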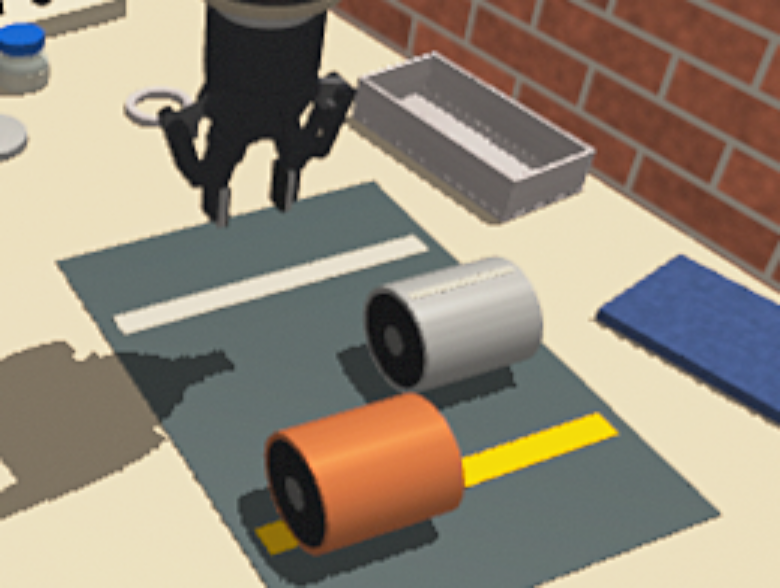

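The copper drum now lies over the yellow strip, whose ends show at crop (275,540) and (540,450). The steel drum is in place and the gripper is clear. I check with the top view and then hand in.

```bash
python3 -m crank '[[[0.05,0,0,0,0,0,0],[0.05,0,0,0,0,0,0],[0.05,0,0,0,0,0,0],[0,0,0,0,0,0,0],[0,0,0,0,0,0,0]]]'| grep -E "time|eef|contact"
python3 - <<'E'
from h import *
d=env.get_image("top");cv2.imwrite("pics/t5.png",d["image"][:,:,::-1])
k=blob(d["image"],(3,110,60),(16,255,255),0)
c,s,a=rect(ray(d,k,.048)); u=np.array([-.991,.1337]);v=np.array([-.1337,-.991]);q=c-[.5561,-.1285]
print(c,s,np.degrees(a),"strip",q@u,q@v)
d=env.get_image("side");k=blob(d["image"],(3,110,60),(16,255,255),0);print(rect(ray(d,k,.048))[0])
E
```

```text
time: 13.25
eef_pos: [0.5317, 0.2065, 0.1675]
contact_force: [0.9, -0.4, -0.0]
[ 0.48760767 -0.11943306] [ 89.6 111.6] 171.04556274414062 strip 0.0690881528976441 0.0001720872088623076
[ 0.49024878 -0.11818198]
```

View pics/t5.png

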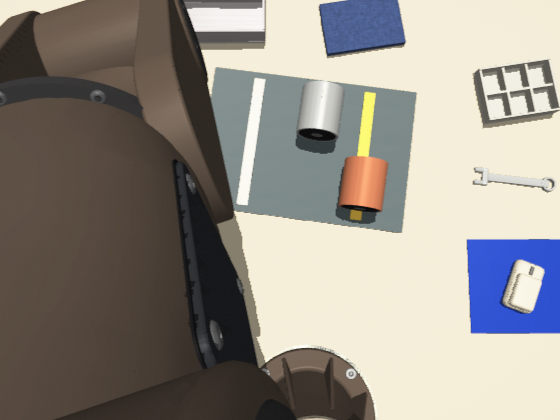

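The top view shows the copper drum at (363,184) on the strip and the steel drum unmoved at (321,110). The two views put it 0 and 2 mm off the centre line and about 69 mm along the strip, with its axis about 1° off. It is at rest.

```bash
python3 -c "
from rig import env
print(env.hand_in())"
```

```text
the job is handed in; nothing more can be done
None
```

I rolled the copper drum about 118 mm onto the yellow strip with five light strokes of the half-open fingertips on its crest. I then backed the arm clear and handed the job in at about 13 s of the 51 s allowed.

- **Position:** the top view puts the drum 0.2 mm off the strip's centre line and the side view about 2 mm. It lies about 69 mm along the strip from its middle, with its axis about 1° off.
- **At rest:** the side-view position was unchanged between the two last looks.
- **Steel drum:** by eye in the pictures it did not move; I did not measure it.
- **Finger height:** the grasp point stayed at about 0.109 m on every stroke, well above the 0.077 m limit.

Two things went less smoothly. One fast landing gave a brief reading of 92 N, under the 120 N wrist limit, so I landed more slowly after that. One top-view measurement midway failed because the arm hid the strip and the drum, so I used the side view instead.

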